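# Sprung probe on a fired test slab

## Robot

A 7-joint arm with a two-finger parallel gripper is mounted at the origin on the work surface. World frame = base frame: x ahead of the robot, y to its left, z up, the work surface at z = 0. Lengths are in m, angles in rad, forces in N, time in s.
With the tool pointing down it reaches from about 0.35 to 0.9 m from the base axis. Payload 19.9 kg.
Tool frame: the origin (TCP) lies midway between the tips of the shut fingers; the grasp point (between the pads) lies 19 mm behind it (bot.grip_point_offset is the z of the grasp point in the tool frame, in m); z points along the fingers, y is the line along which they close (so a half turn about z gives the same grasp; the last joint's range is limited). The gripper opens to 94 mm and grips with 3 to 60 N. Pads are 16 mm wide; open, the fingers measure 119 mm over their backs; the gripper's body (75 mm by 177 mm) begins 78 mm behind the grasp point.
Start: joints at [1.095, 0.417, -0.01, 1.614, 0.005, 1.111, -0.053], TCP at [0.263, -0.567, 0.205] pointing down, gripper open.
Joint ranges: [-2.81, 2.81], [-0.39, 2.02], [-1.27, 1.25], [0.06, 2.57], [-1.19, 4.33], [0.19, 2], [-2.82, 2.82]. Speed limits (rad/s): [1.89, 1.89, 2.39, 2.39, 3.01, 3.01, 3.01].

## Interface

Orientations are given as a 3x3 rotation matrix whose columns are the frame's x, y, z axes.
In Python, from cell import bot gives the robot as it stands. The module is installed in compiled form; this text tells all that it offers.
- The arm moves only by the tool jog_arm, never from a script. Its argument "commands" is a list of rows, each an object of numbers: "dx", "dy", "dz": the shift along the tool's x, y, z in units of 30 mm (1.0 is 30 mm); "rx", "ry", "rz": the turn, a rotation vector about the tool's x, y, z in units of 6 degrees (1.0 is 6 degrees). In form: [{"dx": .., "dy": .., "dz": .., "rx": .., "ry": .., "rz": ..}, ...]. A call has 1 to 10 rows; each row shifts and turns the commanded pose from where the row before left it, along the tool's axes as they then stand; what a row does not reach is not made up. A row lasts 1/12 s, in which the tool goes at most 41.7 mm and 7.16 degrees, less where a joint would pass 70% of its speed; a pose out of reach is approached as far as the arm can. A call with a number of a shift or a turn outside -1 to 1 is refused whole. A call with a gripper value outside its range is refused whole. "hand" is the opening, from -1 (shut) to 1 (fully open), set as the call begins (left out, the last holds). The fingers move at their own pace and stop on an object; "force" is the grip in N (left out, the last holds). Time passes only in rows, so rows that do not move let the fingers close. It gives the time, the measured TCP pose, the force, the opening and the grip force at its end, in the units of the state.
- bot.state(): the state, without advancing time (a new reading comes with each control period).
- bot.grab_frame(name): name is "side" or "top"; returns a dict with "pixels" (400x640x3 uint8, red, green, blue), "fovy" (degrees; the focal length in pixels is half the picture's height over the tangent of half this angle, whatever the lens; pixels are square), "cx", "cy" (the principal point, pixels), "dist" ([k1, k2, p1, p2, k3] as OpenCV has them; the pictures are not rectified), "world_to_cam" (4x4, takes a point from world to camera coordinates). Camera axes: x right, y up, looking along -z (the intrinsics and any distortion apply to the point x, -y, -z); pixel columns grow to the right and rows downward; lengths in m; the calibration is good to about 2 mm. A picture is of the moment at which its call begins. There is no depth.
- bot.hand_in(): hands the job in; it is judged then, once.
The state is a dict: "time_s": time; "q": joint angles; "dq": joint speeds; "tau": joint torques, N m; "tcp_pos": TCP position; "orientation": TCP orientation; "ft_force": force on the tool from outside, world axes, zero at the start; "moment": the same for the moment, N m; "finger_gap": opening from 0.0 (shut) to 1.0 (fully open); "finger_force": force on a finger pad.
Only numpy, scipy, OpenCV 4.12 (cv2) and the standard library are available. Lean on these libraries where they do the work, as an engineer would, in place of code of your own. Each camera call takes 0.05 s, during which the arm holds its last target. There are 200 camera calls.

## Task

First slide the terracotta test slab along the bench, without lifting it off, until it lies centred and square on the blue-bordered mat (long side along long side, either way round). Then take the yellow probe out of its stand and set its copper tip on the slab's black spot, upright and gently, so that the sprung tip is pushed in about half of its travel. Finish while still holding the probe there like that, and leave the crucible, the weight and the jar where they are.

Things in the scene. Friction and masses are not known exactly. Their poses are not given: they have to be found in the camera images.
- slab: loose fired-ceramic test slab, terracotta brown, 90 (its x) x 56 (its y) x 16 (z) mm, about 0.2 kg, flat on the bench. Origin: centre of its underside; z up.
- mark (a point): centre of the black spot (18 mm diameter, flat) on the slab's top face: 22 mm along the slab's +x and 8 mm along its +y from the slab's centre, at its top, 16 mm up.
- mat: target: thin mat stuck to the bench, blue 114 (its x) x 80 (its y) mm with a white middle of 94 x 60 mm; 1 mm thick at most and nothing to catch on (the slab and fingers slide over it at bench height). Origin: its centre; z up. Fixed.
- stand: fixed probe stand, 80 x 80 mm base, aluminium top plate 64 (its x) x 76 (its y) mm whose upper face is 78 mm above the bench, with a 17 mm hole in the middle in which the probe hangs upright. Origin: centre of its underside; z up.
- probe: loose surface probe, 0.14 kg, upright in the stand at first. Yellow handle 36 (its x) x 26 (its y) mm, 70 mm tall, black band and top window; below it a steel shank, 12 mm diameter, 42 mm long, then the copper tip. Origin: centre of the handle's underside (shoulder, resting on the stand's top plate); z up along the probe. It must rise 64 mm to clear the top plate.
- tip_end (a point): lower end of the probe's copper tip (7 mm diameter, flat): on the probe's axis, 64 mm below the probe's origin when the tip is fully out; moves up towards the handle as the tip is pushed in.
- probe_tip (a joint): how far the sprung tip is pushed into the shank, m: 0 fully out, 0.016 fully in. Spring: 1 N to start moving, then 0.25 N per mm (3 N half way, 5 N fully in; beyond that it is rigid).
- crucible: bystander: white ceramic crucible, open cup, 48 mm diameter, 42 mm tall; origin at the centre of its underside.
- weight: bystander: brass weight with a knob, 40 mm diameter, 44 mm tall; origin at the centre of its underside.
- jar: bystander: small jar with blue cap, 44 mm diameter, 55 mm tall; origin at the centre of its underside.
Mind the look-alikes: they are no part of the job. What is meant by the stand is not purple, and is the smaller of those in its own colour.

How it is judged:
By the outcome, as a careful person would: the job done as asked, in the order asked, and still so for the second after the job is handed in, while the arm keeps its last pose, push and grip.
It also fails if it takes over 64 s, if anything falls off the work surface, if the arm or the gripper's body presses on something with over 40 N, if the wrist force passes 120 N, or if a joint passes its speed limit or range.

## Working session

There is one attempt and no reset: what is moved stays moved. The work goes in short steps, Python scripts to look and compute and a tool call to move; the robot and the scene stay as the last step left them, time stands still between calls to the robot, and variables do not carry over. Pictures are saved under pics/ and viewed, at most 10 in all, crops included, and the job is handed in when it is done.

Besides the shell and the picture viewer there is one more tool, called after ">>>" in YAML: its name, and indented under it one key for each argument. jog_arm: Moves the arm, as the interface text tells. Shifts and turns lie within -1 to 1; 1 stands for 30 mm of shift or 6 degrees of turn. Its arguments: {"type":"object","properties":{"commands":{"type":"array"},"hand":{"type":"number"},"force":{"type":"number"}},"required":["commands"]}

```bash
mkdir -p pics; cat > h.py <<'E'
import numpy as np, cv2
from cell import bot
def grab(n):
    f=bot.grab_frame(n); h=f["pixels"].shape[0]
    fl=h/2/np.tan(np.radians(f["fovy"])/2)
    f["K"]=np.array([[fl,0,f["cx"]],[0,fl,f["cy"]],[0,0,1.]]); f["D"]=np.array(f["dist"],float); f["T"]=np.array(f["world_to_cam"]); return f
def ray(f,px):
    p=cv2.undistortPoints(np.array(px,float).reshape(-1,1,2),f["K"],f["D"])[:,0]
    d=np.c_[p[:,0],-p[:,1],-np.ones(len(p))]; R=f["T"][:3,:3]
    return -R.T@f["T"][:3,3], d@R
def onz(f,px,z):
    o,d=ray(f,px); return o+d*((z-o[2])/d[:,2])[:,None]
def proj(f,P):
    c=np.atleast_2d(P)@f["T"][:3,:3].T+f["T"][:3,3]; c=c*[1,-1,-1]
    return cv2.projectPoints(c,np.zeros(3),np.zeros(3),f["K"],f["D"])[0][:,0]
def save(f,n): cv2.imwrite("pics/"+n,cv2.cvtColor(f["pixels"],cv2.COLOR_RGB2BGR))
E
python3 - <<'E'
from h import *
for n in("top","side"):
    f=grab(n); save(f,n+"0.png"); np.save(n+"0.npy",f,allow_pickle=True); print(n,f["K"][0,0],f["D"],np.round(f["T"],3).tolist())
print(bot.state(),bot.grip_point_offset)
E
```

```text
top 373.23364346555655 [-0.08504922  0.          0.          0.          0.        ] [[-0.025, -1.0, -0.005, 0.078], [0.996, -0.025, 0.088, -0.579], [-0.088, -0.003, 0.996, -1.025], [0.0, 0.0, 0.0, 1.0]]
side 407.556676000244 [-0.04253821  0.          0.          0.          0.        ] [[-0.983, -0.185, 0.005, 0.597], [0.109, -0.555, 0.824, -0.098], [-0.15, 0.811, 0.566, -0.907], [0.0, 0.0, 0.0, 1.0]]
{'time_s': 0.1, 'q': array([ 1.09450642,  0.41792677, -0.01029932,  1.61409209,  0.00471409,
        1.11066629, -0.05299002]), 'dq': array([ 2.68582020e-03, -1.68116014e-03,  1.30210168e-03, -1.28982621e-03,
        2.04455479e-05, -2.51122742e-05, -1.66703567e-03]), 'tau': array([-2.90091032e-05, -8.52591562e+01,  6.39231093e-01, -4.26691210e+01,
       -4.88497037e-02,  1.64577481e-02, -7.38025005e-05]), 'tcp_pos': array([ 0.26311232, -0.56656549,  0.20488926]), 'orientation': array([[ 9.06949776e-01,  4.21238430e-01, -5.37417346e-04],
       [ 4.21238762e-01, -9.06949310e-01,  9.24425926e-04],
       [-9.80065648e-05, -1.06478890e-03, -9.99999428e-01]]), 'ft_force': array([-0.41722696, -0.51051898, -0.33111842]), 'moment': array([-0.0728764 ,  0.01757306,  0.0300832 ]), 'finger_force': 0.0, 'finger_gap': 1.0036559108100547} -0.0188
```

View pics/top0.png

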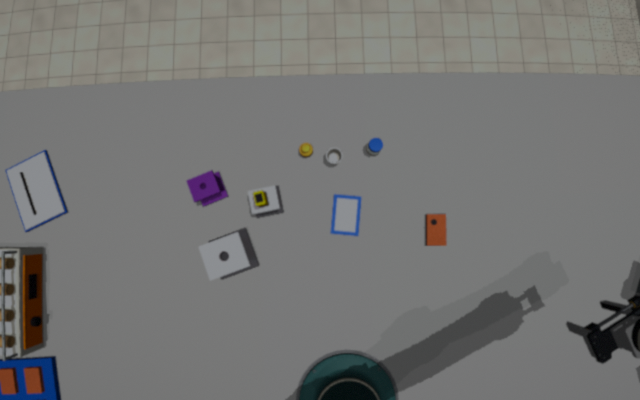

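View pics/side0.png

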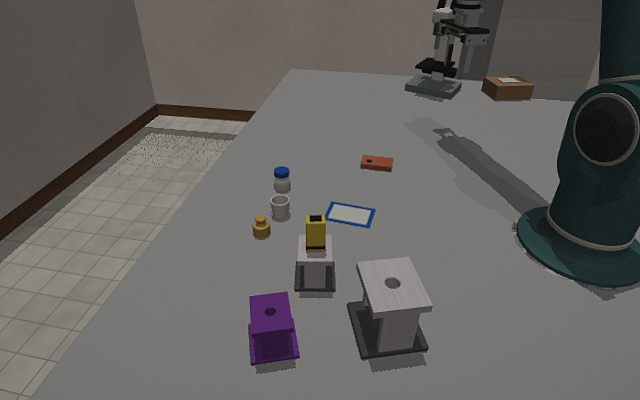

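The top view shows the slab at (436,229) with its spot at (434,222), the mat at (346,215), and the probe at (262,199) in the small grey stand. The bystanders are at (306,150), (333,157) and (375,147). In the side view the slab is at (377,163), the mat at (350,214) and the probe at (316,230).

```bash
cat >> h.py <<'E'
def blob(f,hlo,hhi,box,smin=90,vmin=40):
    hsv=cv2.cvtColor(f["pixels"],cv2.COLOR_RGB2HSV); m=cv2.inRange(hsv,(hlo,smin,vmin),(hhi,255,255))
    z=np.zeros_like(m); x0,y0,x1,y1=box; z[y0:y1,x0:x1]=m[y0:y1,x0:x1]
    c=max(cv2.findContours(z,cv2.RETR_EXTERNAL,cv2.CHAIN_APPROX_NONE)[0],key=cv2.contourArea)
    return c[:,0].astype(float)
def rect(f,c,z):
    P=onz(f,c,z)[:,:2]; (x,y),(w,h),a=cv2.minAreaRect((P*1000).astype(np.float32))
    if w<h: w,h,a=h,w,a+90
    return np.round([x,y,w,h,(a+90)%180-90],1)
def spot(f,box,z):
    x0,y0,x1,y1=box; g=cv2.cvtColor(f["pixels"],cv2.COLOR_RGB2GRAY)[y0:y1,x0:x1].astype(float)
    w=np.clip(60-g,0,None); ys,xs=np.mgrid[y0:y1,x0:x1]
    return np.round(1000*onz(f,[[(xs*w).sum()/w.sum(),(ys*w).sum()/w.sum()]],z)[0,:2],1)
E
python3 - <<'E'
from h import *
B={"top":dict(slab=(415,200,460,260),mat=(320,185,370,245),probe=(250,187,275,212)),"side":dict(slab=(350,145,400,180),mat=(318,195,385,232),probe=(300,210,330,255))}
for n in B:
    f=np.load(n+"0.npy",allow_pickle=True).item(); b=B[n]
    print(n,"mat",rect(f,blob(f,100,130,b["mat"]),0.001))
    s=blob(f,0,14,b["slab"]); print("slab",rect(f,s,0.016),rect(f,s,0.0), "approx",cv2.approxPolyDP(s.astype(np.int32),3,True)[:,0].tolist())
    p=blob(f,20,35,b["probe"]); print("probe",rect(f,p,0.148),cv2.approxPolyDP(p.astype(np.int32),2,True)[:,0].tolist())
    g=cv2.cvtColor(f["pixels"],cv2.COLOR_RGB2GRAY)
    x0,y0,x1,y1=b["slab"]; h=[f["pixels"][y0:y1,x0:x1]]
    for (nm,px,z) in (("weight",{"top":(306,150),"side":(261,228)}[n],.02),("cruc",{"top":(333,157),"side":(281,206)}[n],.02),("jar",{"top":(375,147),"side":(282,182)}[n],.03)): print(nm,np.round(onz(f,[px],z)[0],3))
    if n=="top":
        for q in (s,p): pass
        cr=f["pixels"][180:260,230:460]; cv2.imwrite("pics/c0.png",cv2.resize(cr[:,:,::-1],None,fx=3.4,fy=3.4,interpolation=cv2.INTER_CUBIC))
        cv2.imwrite("pics/c1.png",cv2.resize(f["pixels"][180:225,240:290,::-1],None,fx=10,fy=10,interpolation=cv2.INTER_NEAREST))
        print(g[214:232,426:444])
E
```

```text
top mat [524.2  -9.5 113.6  80.2  -6.3]
slab [ 474.7 -263.1   88.6   55.    -2.6] [ 474.5 -268.    89.9   55.8   -2.6] approx [[427, 214], [426, 244], [445, 245], [445, 215]]
probe [565.1 211.4  38.9  30.8  10.8] [[253, 193], [256, 205], [267, 204], [264, 192]]
weight [0.711 0.099 0.02 ]
cruc [0.689 0.023 0.02 ]
jar [ 0.713 -0.097  0.03 ]
[[81 87 95 95 96 96 95 94 94 94 93 91 90 89 90 90 90 92]
 [61 73 84 88 88 87 86 87 87 87 87 86 84 85 84 85 85 86]
 [53 68 81 85 86 83 83 84 85 85 85 85 85 85 85 84 84 85]
 [52 68 81 85 84 83 83 82 83 84 84 84 85 85 86 85 84 85]
 [52 67 81 84 84 81 78 74 74 79 84 83 84 85 87 86 85 85]
 [51 68 82 84 82 73 62 55 55 64 76 81 83 84 86 86 84 84]
 [50 68 81 82 74 59 44 37 36 47 66 79 85 85 85 85 85 84]
 [51 68 81 81 70 50 34 32 29 37 55 78 85 85 85 84 85 84]
 [50 69 81 82 70 50 33 28 28 36 54 76 86 86 86 84 84 84]
 [48 66 81 82 77 60 41 32 34 41 60 78 86 86 84 85 84 84]
 [49 67 81 84 81 71 57 49 50 59 73 82 84 87 84 85 86 86]
 [50 67 83 85 84 79 76 73 74 78 81 84 85 85 85 85 85 85]
 [51 69 81 85 83 84 82 83 83 86 85 84 84 86 86 85 86 86]
 [50 68 81 83 83 83 83 83 83 85 84 85 85 85 85 86 84 86]
 [51 68 81 82 84 83 83 85 85 84 84 85 85 85 85 87 85 87]
 [50 70 81 83 83 84 85 86 85 83 84 85 85 85 83 85 86 86]
 [50 69 82 84 84 83 84 86 85 83 83 85 85 84 83 84 84 86]
 [50 68 82 84 83 83 84 84 85 84 84 84 84 85 84 84 85 84]]
side mat [525.5 -10.3 112.2  79.3  -6.8]
slab [ 476.6 -253.2   88.    78.2   -3.1] [ 477.  -282.3   90.5   80.3   -3.1] approx [[363, 155], [361, 167], [390, 170], [392, 158]]
probe [561.3 246.9  86.   34.  -78.3] [[306, 215], [306, 245], [324, 245], [324, 215], [321, 215], [320, 221], [310, 221], [309, 215]]
weight [0.712 0.107 0.02 ]
cruc [0.689 0.016 0.02 ]
jar [ 0.71  -0.076  0.03 ]
```

View pics/c1.png

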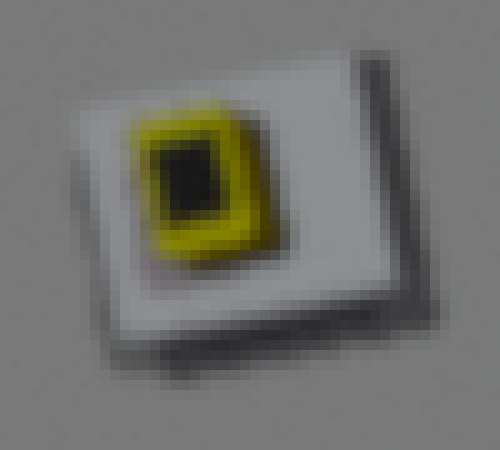

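The crop shows the probe's top window at about pixel (258.7,198) in the top view. Its long side runs close to world x, turned about +11°.

```bash
python3 - <<'E'
from h import *
T=np.load("top0.npy",allow_pickle=True).item();S=np.load("side0.npy",allow_pickle=True).item()
print("cams",ray(T,[[0,0]])[0],ray(S,[[0,0]])[0])
print("spot top",spot(T,(429,217,439,227),.016))
g=cv2.cvtColor(S["pixels"],cv2.COLOR_RGB2GRAY); print(g[154:168,362:380])
# window centroid on top at .148
def wc(f,box,thr):
    x0,y0,x1,y1=box; v=f["pixels"][y0:y1,x0:x1].max(2).astype(float); w=np.clip(thr-v,0,None); ys,xs=np.mgrid[y0:y1,x0:x1]
    return [(xs*w).sum()/w.sum(),(ys*w).sum()/w.sum()]
p=wc(T,(255,194,263,202),100); print(p,onz(T,[p],.148))
p=wc(S,(309,216,323,221),100); print(p,onz(S,[p],.148))
print(S["pixels"][213:223,304:328].max(2))
# stand plate in top view: bright region
hsv=cv2.cvtColor(T["pixels"],cv2.COLOR_RGB2HSV)
m=np.zeros(hsv.shape[:2],np.uint8); b=(slice(180,220),slice(243,290)); m[b]=((hsv[b][...,2]>125)|(hsv[b][...,1]>110)).astype(np.uint8)*255
c=max(cv2.findContours(m,0,1)[0],key=cv2.contourArea)[:,0].astype(float); print("plate",rect(T,c,.078))
E
```

```text
cams [0.48810419 0.06050758 1.07200266] [0.46222432 0.79152398 0.59082875]
spot top [ 497. -258.]
[[119 108 113 118 115 112 125 124 124 122 123 124 120 122 121 123 121 121]
 [116  97  93 100  95  92 107 110 107 107 113 116 119 119 120 126 124 123]
 [107  91  82  82  85  84  88  91  87  88  92  97  98  99 101 104 107 110]
 [ 99  82  88  87  90  88  87  86  87  88  85  88  86  86  87  82  85  88]
 [ 93  87  85  87  87  90  90  92  91  90  89  85  88  87  88  88  85  86]
 [ 82  88  89  89  85  66  64  66  70  86  90  89  86  86  87  88  86  87]
 [ 88  87  87  88  69  28  25  25  33  55  79  91  89  87  87  86  85  88]
 [ 88  88  87  87  74  16  15  14   4  23  66  89  87  89  87  86  86  87]
 [ 88  87  87  90  89  71  59  59  65  78  82  90  87  87  88  87  87  87]
 [ 82  87  90  96  97  96  88  92  89  91  91  87  88  87  88  85  86  88]
 [ 56  62  63  67  70  66  68  73  77  84  90  91  94  93  91  91  89  89]
 [ 41  43  39  42  41  42  44  50  53  59  63  66  68  65  67  72  73  77]
 [ 44  45  47  46  46  47  47  44  45  46  46  41  44  40  41  48  49  55]
 [ 42  43  42  43  40  41  
[... 598 characters left out ...]
  15  14  21  14  19  17  87
  168 162 150  84 124 120]
 [123 128 155 156 151 113  23  22  20  26  23  19  23  24  23  23  21  86
  167 160 149  79 125 118]
 [123 127 155 155 153 112  24  26  27  22  24  25  24  27  26  26  15  91
  167 160 150  86 128 120]
 [124 126 153 157 152 113  19  26  23  23  25  24  23  23  19  25  22  70
  145 157 149  90 116 112]
 [124 128 151 155 156 136  24  20  27  28  24  23  23  20  23  20  17  58
  131 159 152 132 118 103]
 [122 127 152 157 158 147  55  64  52  68 109 107 106 100  88 106  99 113
  152 160 157 147 127 118]
 [123 127 149 157 158 156 141 147 146 145 154 154 156 152 149 155 153 154
  159 158 156 143 127 123]]
plate [569.3 216.7  76.5  64.3 -79.3]
```

```bash
cat >> h.py <<'E'
def need(x,y,z,yaw=None):
    s=bot.state(); R=np.array(s["orientation"]); d=np.array([x,y,z])-s["tcp_pos"]
    t=R.T@d/0.03
    print("tcp",np.round(s["tcp_pos"]*1000,1),"yaw",round(np.degrees(np.arctan2(R[1,0],R[0,0])),2),"tilt",np.round(np.degrees(R[:2,2]),2),"f",np.round(s["ft_force"],2),"t",round(s["time_s"],2),"gap",round(s["finger_gap"]*94,1))
    print("need dxyz",np.round(t,3), "rz", None if yaw is None else round(((np.degrees(np.arctan2(R[1,0],R[0,0]))-yaw+180)%360-180)/6,3))
E
```

>>> jog_arm:
  commands:
    - {"rz": 0.923}
    - {"rz": 0.923}
    - {"rz": 0.923}
    - {"rz": 0.923}
    - {"rz": 0.923}
    - {}
  hand: 1

```text
invalid input
```

>>> jog_arm:
  commands:
    - {"dx": 0.546,"dy": -0.866}
    - {"dx": 0.546,"dy": -0.866}
    - {"dx": 0.546,"dy": -0.866}
    - {"dx": 0.546,"dy": -0.866}
    - {"dx": 0.546,"dy": -0.866}
    - {"dx": 0.546,"dy": -0.866}

```text
invalid input
```

>>> jog_arm:
  commands:
    - {"dx": 0.546,"dy": -0.866}
    - {"dx": 0.546,"dy": -0.866}
    - {"dx": 0.546,"dy": -0.866}
    - {"dx": 0.546,"dy": -0.866}
    - {"dx": 0.546,"dy": -0.866}
    - {"dx": 0.546,"dy": -0.866}
    - {}
    - {}

```text
invalid input
```

```bash
python3 -c "
from h import *
need(.4747,-.2645,.005,-2.8)"
```

```text
tcp [ 263.1 -566.6  204.9] yaw 24.91 tilt [-0.03  0.05] f [-0.42 -0.51 -0.33] t 0.1 gap 94.3
need dxyz [10.639 -6.154  6.668] rz 4.619
```

>>> jog_arm:
  commands:
    - {"dx": 0,"dy": 0,"dz": 0,"rx": 0,"ry": 0,"rz": 0.924}
    - {"dx": 0,"dy": 0,"dz": 0,"rx": 0,"ry": 0,"rz": 0.924}
    - {"dx": 0,"dy": 0,"dz": 0,"rx": 0,"ry": 0,"rz": 0.924}
    - {"dx": 0,"dy": 0,"dz": 0,"rx": 0,"ry": 0,"rz": 0.924}
    - {"dx": 0,"dy": 0,"dz": 0,"rx": 0,"ry": 0,"rz": 0.924}
  hand: 1

```text
time_s: 0.52
tcp_pos: [0.2632, -0.5667, 0.2051]
orientation: [[0.999, -0.054, -0.0], [-0.054, -0.999, 0.001], [-0.0, -0.001, -1.0]]
ft_force: [0.2, -0.9, -0.4]
finger_gap: 1.001
finger_force: 0.0
```

>>> jog_arm:
  commands:
    - {"dx": 0.546,"dy": -0.866,"dz": 0,"rx": 0,"ry": 0,"rz": 0}
    - {"dx": 0.546,"dy": -0.866,"dz": 0,"rx": 0,"ry": 0,"rz": 0}
    - {"dx": 0.546,"dy": -0.866,"dz": 0,"rx": 0,"ry": 0,"rz": 0}
    - {"dx": 0.546,"dy": -0.866,"dz": 0,"rx": 0,"ry": 0,"rz": 0}
    - {"dx": 0.546,"dy": -0.866,"dz": 0,"rx": 0,"ry": 0,"rz": 0}
    - {"dx": 0.546,"dy": -0.866,"dz": 0,"rx": 0,"ry": 0,"rz": 0}

```text
time_s: 1.02
tcp_pos: [0.3696, -0.4145, 0.2052]
orientation: [[0.999, -0.049, -0.0], [-0.049, -0.999, 0.0], [-0.0, -0.0, -1.0]]
ft_force: [0.7, -0.5, -0.9]
finger_gap: 1.002
finger_force: 0.0
```

>>> jog_arm:
  commands:
    - {"dx": 0.546,"dy": -0.866,"dz": 0,"rx": 0,"ry": 0,"rz": 0}
    - {"dx": 0.546,"dy": -0.866,"dz": 0,"rx": 0,"ry": 0,"rz": 0}
    - {"dx": 0.546,"dy": -0.866,"dz": 0,"rx": 0,"ry": 0,"rz": 0}
    - {"dx": 0.546,"dy": -0.866,"dz": 0,"rx": 0,"ry": 0,"rz": 0}
    - {"dx": 0.546,"dy": -0.866,"dz": 0,"rx": 0,"ry": 0,"rz": 0}
    - {"dx": 0.546,"dy": -0.866,"dz": 0,"rx": 0,"ry": 0,"rz": 0}
    - {"dx": 0,"dy": 0,"dz": 0,"rx": 0,"ry": 0,"rz": 0}
    - {"dx": 0,"dy": 0,"dz": 0,"rx": 0,"ry": 0,"rz": 0}

```text
time_s: 1.68
tcp_pos: [0.4755, -0.2636, 0.2052]
orientation: [[0.999, -0.046, -0.0], [-0.046, -0.999, 0.001], [-0.0, -0.0, -1.0]]
ft_force: [-0.6, -0.3, 0.8]
finger_gap: 1.001
finger_force: 0.0
```

```bash
python3 -c "
from h import *
need(.4747,-.2645,.005,-2.8)"
```

```text
tcp [ 475.5 -263.6  205.2] yaw -2.63 tilt [-0.02  0.03] f [-0.58 -0.33  0.84] t 1.68 gap 94.1
need dxyz [-0.023  0.033  6.673] rz 0.028
```

>>> jog_arm:
  commands:
    - {"dx": -0.02,"dy": 0.03,"dz": 0.9,"rx": 0,"ry": 0,"rz": 0.03}
    - {"dx": 0,"dy": 0,"dz": 0.9,"rx": 0,"ry": 0,"rz": 0}
    - {"dx": 0,"dy": 0,"dz": 0.9,"rx": 0,"ry": 0,"rz": 0}
    - {"dx": 0,"dy": 0,"dz": 0.9,"rx": 0,"ry": 0,"rz": 0}
    - {"dx": 0,"dy": 0,"dz": 0.9,"rx": 0,"ry": 0,"rz": 0}
    - {"dx": 0,"dy": 0,"dz": 0.9,"rx": 0,"ry": 0,"rz": 0}
    - {"dx": 0,"dy": 0,"dz": 0.6,"rx": 0,"ry": 0,"rz": 0}
    - {"dx": 0,"dy": 0,"dz": 0.4,"rx": 0,"ry": 0,"rz": 0}
    - {"dx": 0,"dy": 0,"dz": 0.27,"rx": 0,"ry": 0,"rz": 0}
    - {"dx": 0,"dy": 0,"dz": 0,"rx": 0,"ry": 0,"rz": 0}

```text
time_s: 2.52
tcp_pos: [0.4733, -0.2663, 0.0043]
orientation: [[0.999, -0.053, -0.002], [-0.053, -0.999, 0.001], [-0.002, -0.001, -1.0]]
ft_force: [0.1, -0.3, -0.5]
finger_gap: 1.002
finger_force: 0.0
```

>>> jog_arm:
  commands:
    - {"dx": 0,"dy": 0,"dz": 0,"rx": 0,"ry": 0,"rz": 0}
    - {"dx": 0,"dy": 0,"dz": 0,"rx": 0,"ry": 0,"rz": 0}
    - {"dx": 0,"dy": 0,"dz": 0,"rx": 0,"ry": 0,"rz": 0}
    - {"dx": 0,"dy": 0,"dz": 0,"rx": 0,"ry": 0,"rz": 0}
    - {"dx": 0,"dy": 0,"dz": 0,"rx": 0,"ry": 0,"rz": 0}
    - {"dx": 0,"dy": 0,"dz": 0,"rx": 0,"ry": 0,"rz": 0}
    - {"dx": 0,"dy": 0,"dz": 0,"rx": 0,"ry": 0,"rz": 0}
    - {"dx": 0,"dy": 0,"dz": 0,"rx": 0,"ry": 0,"rz": 0}
  hand: -1
  force: 8

```text
time_s: 3.18
tcp_pos: [0.4744, -0.266, 0.0056]
orientation: [[0.999, -0.052, 0.0], [-0.052, -0.999, -0.0], [0.0, 0.0, -1.0]]
ft_force: [-0.3, 1.3, 7.0]
finger_gap: 0.596
finger_force: 8.0
```

```bash
python3 -c "
from h import *
need(.5249,-.0099,.005,-6.5)"
```

```text
tcp [ 474.4 -266.     5.6] yaw -2.98 tilt [ 0.02 -0.01] f [-0.35  1.31  7.  ] t 3.18 gap 56.0
need dxyz [ 1.237 -8.614  0.02 ] rz 0.586
```

>>> jog_arm:
  commands:
    - {"dx": 0,"dy": 0,"dz": 0,"rx": 0,"ry": 0,"rz": 0}
    - {"dx": 0,"dy": 0,"dz": 0,"rx": 0,"ry": 0,"rz": 0}
    - {"dx": 0,"dy": 0,"dz": -0.1,"rx": 0,"ry": 0,"rz": 0}
    - {"dx": 0,"dy": 0,"dz": 0,"rx": 0,"ry": 0,"rz": 0}
    - {"dx": 0,"dy": 0,"dz": 0,"rx": 0,"ry": 0,"rz": 0}
  hand: 0.35

```text
time_s: 3.6
tcp_pos: [0.4743, -0.2659, 0.0085]
orientation: [[0.999, -0.052, 0.0], [-0.052, -0.999, -0.0], [0.0, 0.0, -1.0]]
ft_force: [0.1, 0.2, 0.2]
finger_gap: 0.672
finger_force: 0.0
```

>>> jog_arm:
  commands:
    - {"dx": 0,"dy": 0,"dz": 0,"rx": 0,"ry": 0,"rz": 0}
    - {"dx": 0,"dy": 0,"dz": 0,"rx": 0,"ry": 0,"rz": 0}
    - {"dx": 0,"dy": 0,"dz": 0,"rx": 0,"ry": 0,"rz": 0}
    - {"dx": 0,"dy": 0,"dz": 0,"rx": 0,"ry": 0,"rz": 0}
    - {"dx": 0,"dy": 0,"dz": 0,"rx": 0,"ry": 0,"rz": 0}
  hand: -1
  force: 8

```text
time_s: 4.02
tcp_pos: [0.4742, -0.2659, 0.0083]
orientation: [[0.999, -0.052, -0.0], [-0.052, -0.999, 0.0], [-0.0, -0.0, -1.0]]
ft_force: [0.5, -0.3, -0.1]
finger_gap: 0.595
finger_force: 8.0
```

```bash
python3 -c "
from h import *
need(.5249,-.0099,.008,-6.5)"
```

```text
tcp [ 474.2 -265.9    8.3] yaw -2.99 tilt [-0.  0.] f [ 0.55 -0.34 -0.15] t 4.02 gap 55.9
need dxyz [ 1.243 -8.61   0.011] rz 0.586
```

>>> jog_arm:
  commands:
    - {"dx": 0.03,"dy": -0.21,"dz": 0,"rx": 0,"ry": 0,"rz": 0}
    - {"dx": 0.06,"dy": -0.4,"dz": 0,"rx": 0,"ry": 0,"rz": 0}
    - {"dx": 0.07,"dy": -0.5,"dz": 0,"rx": 0,"ry": 0,"rz": 0}
    - {"dx": 0.07,"dy": -0.5,"dz": 0,"rx": 0,"ry": 0,"rz": 0}
    - {"dx": 0.07,"dy": -0.5,"dz": 0,"rx": 0,"ry": 0,"rz": 0}
    - {"dx": 0.07,"dy": -0.5,"dz": 0,"rx": 0,"ry": 0,"rz": 0}
    - {"dx": 0.07,"dy": -0.5,"dz": 0,"rx": 0,"ry": 0,"rz": 0}
    - {"dx": 0.07,"dy": -0.5,"dz": 0,"rx": 0,"ry": 0,"rz": 0}
    - {"dx": 0.07,"dy": -0.5,"dz": 0,"rx": 0,"ry": 0,"rz": 0}

```text
time_s: 4.77
tcp_pos: [0.498, -0.1417, 0.0083]
orientation: [[0.999, -0.051, -0.0], [-0.051, -0.999, 0.0], [-0.0, -0.0, -1.0]]
ft_force: [0.8, -1.1, -1.3]
finger_gap: 0.595
finger_force: 8.0
```

>>> jog_arm:
  commands:
    - {"dx": 0.08,"dy": -0.5,"dz": 0,"rx": 0,"ry": 0,"rz": 0}
    - {"dx": 0.08,"dy": -0.5,"dz": 0,"rx": 0,"ry": 0,"rz": 0}
    - {"dx": 0.08,"dy": -0.5,"dz": 0,"rx": 0,"ry": 0,"rz": 0}
    - {"dx": 0.08,"dy": -0.5,"dz": 0,"rx": 0,"ry": 0,"rz": 0}
    - {"dx": 0.08,"dy": -0.5,"dz": 0,"rx": 0,"ry": 0,"rz": 0}
    - {"dx": 0.08,"dy": -0.5,"dz": 0,"rx": 0,"ry": 0,"rz": 0}
    - {"dx": 0.07,"dy": -0.5,"dz": 0,"rx": 0,"ry": 0,"rz": 0}
    - {"dx": 0.07,"dy": -0.4,"dz": 0,"rx": 0,"ry": 0,"rz": 0}
    - {"dx": 0.05,"dy": -0.3,"dz": 0,"rx": 0,"ry": 0,"rz": 0}
    - {"dx": 0.03,"dy": -0.2,"dz": 0,"rx": 0,"ry": 0,"rz": 0}

```text
time_s: 5.6
tcp_pos: [0.5258, -0.0114, 0.0083]
orientation: [[0.999, -0.051, -0.0], [-0.051, -0.999, 0.0], [-0.0, -0.0, -1.0]]
ft_force: [-0.9, -1.2, 0.8]
finger_gap: 0.592
finger_force: 8.0
```

>>> jog_arm:
  commands:
    - {"dx": 0,"dy": 0,"dz": 0,"rx": 0,"ry": 0,"rz": 0.2}
    - {"dx": 0,"dy": 0,"dz": 0,"rx": 0,"ry": 0,"rz": 0.2}
    - {"dx": 0,"dy": 0,"dz": 0,"rx": 0,"ry": 0,"rz": 0.19}
    - {"dx": 0,"dy": 0,"dz": 0,"rx": 0,"ry": 0,"rz": 0}
    - {"dx": 0,"dy": 0,"dz": 0,"rx": 0,"ry": 0,"rz": 0}

```text
time_s: 6.02
tcp_pos: [0.5258, -0.0136, 0.0083]
orientation: [[0.993, -0.115, -0.0], [-0.115, -0.993, -0.0], [-0.0, 0.0, -1.0]]
ft_force: [0.8, -1.3, -0.7]
finger_gap: 0.597
finger_force: 8.0
```

```bash
python3 -c "
from h import *
need(.5249,-.0099,.008,-6.5)
for n in ('top','side'):
    f=grab(n); save(f,n+'1.png')
    np.save(n+'1.npy',f,allow_pickle=True)
"; python3 -c "
import cv2,numpy as np
a=cv2.imread('pics/top1.png')[160:260,290:390];b=cv2.imread('pics/side1.png')[170:260,290:410]
cv2.imwrite('pics/m1.png',np.hstack([cv2.resize(a,(400,400)),cv2.resize(b,(400,400))]))"
```

```text
tcp [525.8 -13.6   8.3] yaw -6.59 tilt [-0.01 -0.01] f [ 0.8  -1.32 -0.65] t 6.02 gap 56.2
need dxyz [-0.042 -0.12   0.011] rz -0.014
```

View pics/m1.png

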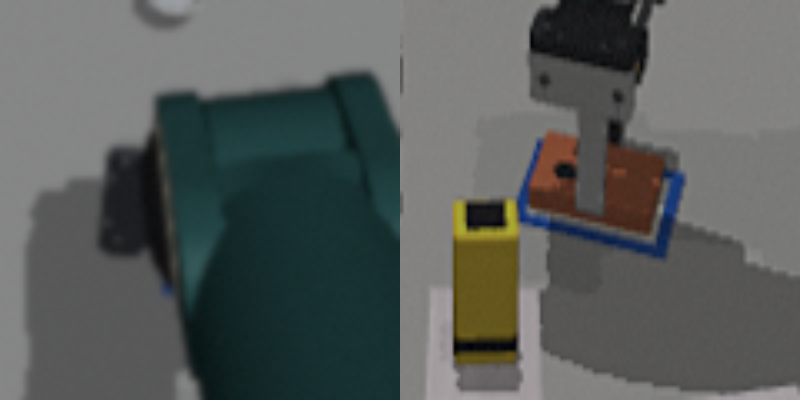

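Side view shows the slab inside the blue border but a little towards the far edge, with the arm hiding it from above. I'll adjust by the remainder, release and move up to the probe so both cameras can check.

>>> jog_arm:
  commands:
    - {"dx": -0.02,"dy": -0.06,"dz": 0,"rx": 0,"ry": 0,"rz": 0}
    - {"dx": -0.02,"dy": -0.06,"dz": 0,"rx": 0,"ry": 0,"rz": 0}
    - {"dx": 0,"dy": 0,"dz": 0,"rx": 0,"ry": 0,"rz": 0}
    - {"dx": 0,"dy": 0,"dz": 0,"rx": 0,"ry": 0,"rz": 0}
    - {"dx": 0,"dy": 0,"dz": 0,"rx": 0,"ry": 0,"rz": 0}

```text
time_s: 6.53
tcp_pos: [0.525, -0.0091, 0.0083]
orientation: [[0.994, -0.113, -0.0], [-0.113, -0.994, 0.0], [-0.0, -0.0, -1.0]]
ft_force: [-0.0, 0.3, -1.3]
finger_gap: 0.596
finger_force: 8.0
```

>>> jog_arm:
  commands:
    - {"dx": 0,"dy": 0,"dz": 0,"rx": 0,"ry": 0,"rz": 0}
    - {"dx": 0,"dy": 0,"dz": 0,"rx": 0,"ry": 0,"rz": 0}
    - {"dx": 0,"dy": 0,"dz": 0,"rx": 0,"ry": 0,"rz": 0}
    - {"dx": 0,"dy": 0,"dz": -0.5,"rx": 0,"ry": 0,"rz": 0}
    - {"dx": 0,"dy": 0,"dz": -1,"rx": 0,"ry": 0,"rz": 0}
    - {"dx": 0,"dy": 0,"dz": -1,"rx": 0,"ry": 0,"rz": 0}
    - {"dx": 0,"dy": 0,"dz": -1,"rx": 0,"ry": 0,"rz": 0}
    - {"dx": 0,"dy": 0,"dz": -1,"rx": 0,"ry": 0,"rz": 0}
    - {"dx": 0,"dy": 0,"dz": -1,"rx": 0,"ry": 0,"rz": 0}
    - {"dx": 0,"dy": 0,"dz": -1,"rx": 0,"ry": 0,"rz": 0}
  hand: 0.5

```text
time_s: 7.37
tcp_pos: [0.5248, -0.0093, 0.205]
orientation: [[0.994, -0.114, 0.0], [-0.114, -0.994, 0.0], [0.0, -0.0, -1.0]]
ft_force: [0.7, 0.2, 0.1]
finger_gap: 0.748
finger_force: 0.0
```

```bash
python3 -c "
from h import *
need(.5683,.2153,.205,10.7)
f=grab('side'); np.save('side2.npy',f,allow_pickle=True)
print('mat',rect(f,blob(f,100,130,(318,195,385,232)),0.001))
"
```

```text
tcp [524.8  -9.3 205. ] yaw -6.53 tilt [0.01 0.  ] f [0.66 0.17 0.13] t 7.37 gap 70.3
need dxyz [ 5.880e-01 -7.604e+00  2.000e-03] rz -2.872
mat [525.4 -10.7 112.3  79.3  -6.9]
```

>>> jog_arm:
  commands:
    - {"dx": 0.073,"dy": -0.95,"dz": 0,"rx": 0,"ry": 0,"rz": 0}
    - {"dx": 0.073,"dy": -0.95,"dz": 0,"rx": 0,"ry": 0,"rz": 0}
    - {"dx": 0.073,"dy": -0.95,"dz": 0,"rx": 0,"ry": 0,"rz": 0}
    - {"dx": 0.073,"dy": -0.95,"dz": 0,"rx": 0,"ry": 0,"rz": 0}
    - {"dx": 0.073,"dy": -0.95,"dz": 0,"rx": 0,"ry": 0,"rz": 0}
    - {"dx": 0.073,"dy": -0.95,"dz": 0,"rx": 0,"ry": 0,"rz": 0}
    - {"dx": 0.073,"dy": -0.95,"dz": 0,"rx": 0,"ry": 0,"rz": 0}
    - {"dx": 0.073,"dy": -0.95,"dz": 0,"rx": 0,"ry": 0,"rz": 0}
  hand: 1

```text
time_s: 8.08
tcp_pos: [0.5685, 0.2166, 0.2032]
orientation: [[0.993, -0.114, -0.0], [-0.114, -0.993, 0.0], [-0.0, -0.0, -1.0]]
ft_force: [0.3, -1.3, -0.0]
finger_gap: 0.999
finger_force: 0.0
```

>>> jog_arm:
  commands:
    - {"dx": 0,"dy": 0,"dz": 0,"rx": 0,"ry": 0,"rz": -0.718}
    - {"dx": 0,"dy": 0,"dz": 0,"rx": 0,"ry": 0,"rz": -0.718}
    - {"dx": 0,"dy": 0,"dz": 0,"rx": 0,"ry": 0,"rz": -0.718}
    - {"dx": 0,"dy": 0,"dz": 0,"rx": 0,"ry": 0,"rz": -0.718}
    - {"dx": 0,"dy": 0,"dz": 0,"rx": 0,"ry": 0,"rz": 0}
    - {"dx": 0,"dy": 0,"dz": 0,"rx": 0,"ry": 0,"rz": 0}

```text
time_s: 8.58
tcp_pos: [0.5684, 0.2151, 0.2031]
orientation: [[0.983, 0.183, -0.0], [0.183, -0.983, 0.0], [-0.0, -0.0, -1.0]]
ft_force: [0.6, -0.5, 0.0]
finger_gap: 1.004
finger_force: 0.0
```

```bash
python3 -c "
from h import *
need(.5683,.2153,.096,10.7)
B={'top':((325,195,368,240),(320,185,370,245)),'side':((325,195,385,235),(318,190,390,235))}
im=[]
for n in B:
    f=grab(n); np.save(n+'3.npy',f,allow_pickle=True)
    s=blob(f,0,14,B[n][0]); print(n,'slab',rect(f,s,.016),'mat',rect(f,blob(f,100,130,B[n][1]),.001))
    im.append(cv2.resize(f['pixels'][180:250,310:400,::-1],(400,311),interpolation=cv2.INTER_NEAREST))
    g=cv2.cvtColor(f['pixels'],cv2.COLOR_RGB2GRAY)
    print(rect(f,cv2.approxPolyDP(s.astype(np.int32),2,True)[:,0],.016))
cv2.imwrite('pics/m3.png',np.hstack(im))
"
```

```text
tcp [568.4 215.1 203.1] yaw 10.56 tilt [-0.02  0.01] f [ 0.6  -0.45  0.03] t 8.58 gap 94.4
need dxyz [-2.000e-03 -6.000e-03  3.571e+00] rz -0.023
top slab [525.   -7.9  86.3  54.   -5.7] mat [524.2  -9.5 113.6  80.2  -6.3]
[525.5  -7.1  83.3  50.8  -5.8]
side slab [ 5.266e+02  4.000e-01  8.930e+01  7.180e+01 -5.500e+00] mat [525.4 -10.5 112.5  79.4  -7.1]
[526.9   1.5  85.6  69.9  -3.6]
```

View pics/m3.png

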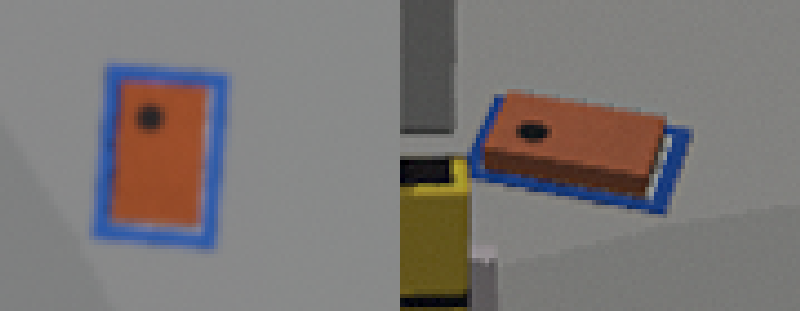

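The left half (top view) shows the slab inside the border with more white on its right, and the right half (side view) agrees. It lies about 2 mm towards +y. I'll use the spot and the mat centre in the same image for a finer number.

```bash
python3 -c "
from h import *
th=np.radians(-6.6); R=np.array([[np.cos(th),-np.sin(th)],[np.sin(th),np.cos(th)]])
for n,box,mb in (('top',(338,201,349,212),(320,185,370,245)),('side',(424-90,205,347,214),(318,190,390,235))):
    f=np.load(n+'3.npy',allow_pickle=True).item(); f0=np.load(n+'0.npy',allow_pickle=True).item()
    sp=spot(f,box,.016); c=blob(f0,100,130,mb)
    # mat: fit four lines to outline, in mat axes
    P=onz(f0,c,.001)[:,:2]*1000; m=P.mean(0); q=(P-m)@R
    mid=[]
    for k in (0,1):
        o=q[:,1-k]; half=(40,57)[k]; ok=abs(o-np.median(o))<half*.75
        v=q[ok,k]; a,b=v[v>0],v[v<0]; a=a[abs(a-np.median(a))<5]; b=b[abs(b-np.median(b))<5]
        mid.append((a.mean()+b.mean())/2); print('  size',round(a.mean()-b.mean(),1))
    mc=m+R@mid
    print(n,'spot',sp,'mat',np.round(mc,1),'slab offset in mat axes',np.round(R.T@(sp-mc)-[22,8],2))
    # slab orange centroid edges
    g=f['pixels'].astype(float); 
    s=blob(f,0,14,{'top':(325,195,368,240),'side':(325,195,385,235)}[n]); Q=(onz(f,s,.016)[:,:2]*1000-mc)@R
    for k in (0,1):
        o=Q[:,1-k]; w=abs(o-np.median(o))<(18,30)[k]; v=Q[w,k]; v0=v.mean(); a,b=v[v>v0],v[v<v0]; print('  edges',k,np.round([np.median(b),np.median(a)],1), 'slopes', [round(np.degrees(np.arctan(np.polyfit(o[w][h],v[h],1)[0])),1) for h in (v>v0,v<v0)])
"
```

```text
size 110.7
  size 77.6
top spot [548.3  -2.5] mat [524.1  -9.4] slab offset in mat axes [1.2  1.68]
  edges 0 [-41.2  42.4] slopes [np.float64(1.9), np.float64(-3.2)]
  edges 1 [-24.2  27.1] slopes [np.float64(1.4), np.float64(0.7)]
  size 110.4
  size 75.3
side spot [549.9  -4.1] mat [525.3 -10.3] slab offset in mat axes [1.69 0.95]
  edges 0 [-43.4  43.9] slopes [np.float64(-1.1), np.float64(-0.8)]
  edges 1 [-23.4  44.9] slopes [np.float64(1.4), np.float64(1.2)]
```

>>> jog_arm:
  commands:
    - {"dx": 0,"dy": 0,"dz": 0,"rx": 0,"ry": 0,"rz": 0.711}
    - {"dx": 0,"dy": 0,"dz": 0,"rx": 0,"ry": 0,"rz": 0.711}
    - {"dx": 0,"dy": 0,"dz": 0,"rx": 0,"ry": 0,"rz": 0.711}
    - {"dx": 0,"dy": 0,"dz": 0,"rx": 0,"ry": 0,"rz": 0.711}

```text
time_s: 9.02
tcp_pos: [0.5684, 0.2152, 0.2033]
orientation: [[0.993, -0.116, -0.0], [-0.116, -0.993, 0.0], [-0.0, -0.0, -1.0]]
ft_force: [-0.3, 0.2, 0.9]
finger_gap: 1.002
finger_force: 0.0
```

>>> jog_arm:
  commands:
    - {"dx": -0.074,"dy": 0.95,"dz": 0,"rx": 0,"ry": 0,"rz": 0}
    - {"dx": -0.074,"dy": 0.95,"dz": 0,"rx": 0,"ry": 0,"rz": 0}
    - {"dx": -0.074,"dy": 0.95,"dz": 0,"rx": 0,"ry": 0,"rz": 0}
    - {"dx": -0.074,"dy": 0.95,"dz": 0,"rx": 0,"ry": 0,"rz": 0}
    - {"dx": -0.074,"dy": 0.95,"dz": 0,"rx": 0,"ry": 0,"rz": 0}
    - {"dx": -0.074,"dy": 0.95,"dz": 0,"rx": 0,"ry": 0,"rz": 0}
    - {"dx": -0.074,"dy": 0.95,"dz": 0,"rx": 0,"ry": 0,"rz": 0}
    - {"dx": -0.074,"dy": 0.95,"dz": 0,"rx": 0,"ry": 0,"rz": 0}
    - {"dx": 0,"dy": 0,"dz": 0,"rx": 0,"ry": 0,"rz": 0}
    - {"dx": 0,"dy": 0,"dz": 0,"rx": 0,"ry": 0,"rz": 0}

```text
time_s: 9.85
tcp_pos: [0.5254, -0.0107, 0.2035]
orientation: [[0.993, -0.115, 0.0], [-0.115, -0.993, -0.0], [0.0, 0.0, -1.0]]
ft_force: [0.6, -0.1, 1.1]
finger_gap: 0.999
finger_force: 0.0
```

```bash
python3 -c "
from h import *
need(.5255,-.0085,.008,-6.1)"
```

```text
tcp [525.4 -10.7 203.5] yaw -6.61 tilt [ 0.02 -0.01] f [ 0.59 -0.13  1.14] t 9.85 gap 93.9
need dxyz [-0.009 -0.076  6.518] rz -0.085
```

>>> jog_arm:
  commands:
    - {"dx": 0,"dy": -0.05,"dz": 0.9,"rx": 0,"ry": 0,"rz": -0.02}
    - {"dx": 0,"dy": 0,"dz": 0.9,"rx": 0,"ry": 0,"rz": 0}
    - {"dx": 0,"dy": 0,"dz": 0.9,"rx": 0,"ry": 0,"rz": 0}
    - {"dx": 0,"dy": 0,"dz": 0.9,"rx": 0,"ry": 0,"rz": 0}
    - {"dx": 0,"dy": 0,"dz": 0.9,"rx": 0,"ry": 0,"rz": 0}
    - {"dx": 0,"dy": 0,"dz": 0.9,"rx": 0,"ry": 0,"rz": 0}
    - {"dx": 0,"dy": 0,"dz": 0.5,"rx": 0,"ry": 0,"rz": 0}
    - {"dx": 0,"dy": 0,"dz": 0.38,"rx": 0,"ry": 0,"rz": 0}
    - {"dx": 0,"dy": 0,"dz": 0.2,"rx": 0,"ry": 0,"rz": 0}
    - {"dx": 0,"dy": 0,"dz": 0,"rx": 0,"ry": 0,"rz": 0}

```text
time_s: 10.68
tcp_pos: [0.5254, -0.0072, 0.0082]
orientation: [[0.994, -0.108, -0.001], [-0.108, -0.994, 0.0], [-0.001, -0.0, -1.0]]
ft_force: [-0.1, 0.5, -0.0]
finger_gap: 1.009
finger_force: 0.0
```

>>> jog_arm:
  commands:
    - {"dx": 0,"dy": 0,"dz": 0,"rx": 0,"ry": 0,"rz": 0}
    - {"dx": 0,"dy": 0,"dz": 0,"rx": 0,"ry": 0,"rz": 0}
    - {"dx": 0,"dy": 0,"dz": 0,"rx": 0,"ry": 0,"rz": 0}
    - {"dx": 0,"dy": 0,"dz": 0,"rx": 0,"ry": 0,"rz": 0}
    - {"dx": 0,"dy": 0,"dz": 0,"rx": 0,"ry": 0,"rz": 0}
    - {"dx": 0,"dy": 0,"dz": 0,"rx": 0,"ry": 0,"rz": 0}
    - {"dx": 0,"dy": 0,"dz": 0,"rx": 0,"ry": 0,"rz": 0}
    - {"dx": 0,"dy": 0,"dz": 0,"rx": 0,"ry": 0,"rz": 0}
  hand: -1
  force: 8

```text
time_s: 11.35
tcp_pos: [0.5258, -0.008, 0.0092]
orientation: [[0.994, -0.109, 0.0], [-0.109, -0.994, -0.0], [0.0, 0.0, -1.0]]
ft_force: [-1.1, -2.3, 5.0]
finger_gap: 0.594
finger_force: 8.0
```

```bash
python3 -c "
from h import *
need(.5242,-.0105,.008,-7.4)"
```

```text
tcp [525.8  -8.    9.2] yaw -6.25 tilt [ 0.01 -0.01] f [-1.09 -2.34  5.04] t 11.35 gap 55.8
need dxyz [-0.044  0.088  0.04 ] rz 0.192
```

>>> jog_arm:
  commands:
    - {"dx": -0.025,"dy": 0.045,"dz": 0,"rx": 0,"ry": 0,"rz": 0.1}
    - {"dx": -0.025,"dy": 0.04,"dz": 0,"rx": 0,"ry": 0,"rz": 0.09}
    - {"dx": 0,"dy": 0,"dz": 0,"rx": 0,"ry": 0,"rz": 0}
    - {"dx": 0,"dy": 0,"dz": 0,"rx": 0,"ry": 0,"rz": 0}
    - {"dx": 0,"dy": 0,"dz": 0,"rx": 0,"ry": 0,"rz": 0}

```text
time_s: 11.77
tcp_pos: [0.5243, -0.0101, 0.0092]
orientation: [[0.992, -0.128, 0.001], [-0.128, -0.992, 0.0], [0.001, -0.0, -1.0]]
ft_force: [0.5, 2.8, 6.4]
finger_gap: 0.594
finger_force: 8.0
```

>>> jog_arm:
  commands:
    - {"dx": 0,"dy": 0,"dz": 0,"rx": 0,"ry": 0,"rz": 0}
    - {"dx": 0,"dy": 0,"dz": 0,"rx": 0,"ry": 0,"rz": 0}
    - {"dx": 0,"dy": 0,"dz": 0,"rx": 0,"ry": 0,"rz": 0}
    - {"dx": 0,"dy": 0,"dz": -0.5,"rx": 0,"ry": 0,"rz": 0}
    - {"dx": 0,"dy": 0,"dz": -1,"rx": 0,"ry": 0,"rz": 0}
    - {"dx": 0,"dy": 0,"dz": -1,"rx": 0,"ry": 0,"rz": 0}
    - {"dx": 0,"dy": 0,"dz": -1,"rx": 0,"ry": 0,"rz": 0}
    - {"dx": 0,"dy": 0,"dz": -1,"rx": 0,"ry": 0,"rz": 0}
    - {"dx": 0,"dy": 0,"dz": -1,"rx": 0,"ry": 0,"rz": 0}
    - {"dx": 0,"dy": 0,"dz": -1,"rx": 0,"ry": 0,"rz": 0}
  hand: 0.5

```text
time_s: 12.6
tcp_pos: [0.5233, -0.0104, 0.2053]
orientation: [[0.992, -0.129, -0.001], [-0.129, -0.992, -0.0], [-0.001, 0.0, -1.0]]
ft_force: [0.8, -0.6, 0.6]
finger_gap: 0.75
finger_force: 0.0
```

>>> jog_arm:
  commands:
    - {"dx": 0.073,"dy": -0.95,"dz": 0,"rx": 0,"ry": 0,"rz": 0}
    - {"dx": 0.073,"dy": -0.95,"dz": 0,"rx": 0,"ry": 0,"rz": 0}
    - {"dx": 0.073,"dy": -0.95,"dz": 0,"rx": 0,"ry": 0,"rz": 0}
    - {"dx": 0.073,"dy": -0.95,"dz": 0,"rx": 0,"ry": 0,"rz": 0}
    - {"dx": 0.073,"dy": -0.95,"dz": 0,"rx": 0,"ry": 0,"rz": 0}
    - {"dx": 0.073,"dy": -0.95,"dz": 0,"rx": 0,"ry": 0,"rz": 0}
    - {"dx": 0.073,"dy": -0.95,"dz": 0,"rx": 0,"ry": 0,"rz": 0}
    - {"dx": 0.073,"dy": -0.95,"dz": 0,"rx": 0,"ry": 0,"rz": 0}
  hand: 1

```text
time_s: 13.27
tcp_pos: [0.5704, 0.2147, 0.2036]
orientation: [[0.992, -0.129, -0.001], [-0.129, -0.992, -0.0], [-0.001, 0.0, -1.0]]
ft_force: [0.8, -0.8, 0.4]
finger_gap: 0.997
finger_force: 0.0
```

>>> jog_arm:
  commands:
    - {"dx": 0,"dy": 0,"dz": 0,"rx": 0,"ry": 0,"rz": -0.75}
    - {"dx": 0,"dy": 0,"dz": 0,"rx": 0,"ry": 0,"rz": -0.75}
    - {"dx": 0,"dy": 0,"dz": 0,"rx": 0,"ry": 0,"rz": -0.75}
    - {"dx": 0,"dy": 0,"dz": 0,"rx": 0,"ry": 0,"rz": -0.75}
    - {"dx": 0,"dy": 0,"dz": 0,"rx": 0,"ry": 0,"rz": 0}
    - {"dx": 0,"dy": 0,"dz": 0,"rx": 0,"ry": 0,"rz": 0}

```text
time_s: 13.77
tcp_pos: [0.5704, 0.2133, 0.2037]
orientation: [[0.983, 0.182, -0.001], [0.182, -0.983, -0.0], [-0.001, 0.0, -1.0]]
ft_force: [0.1, -0.1, 0.6]
finger_gap: 0.999
finger_force: 0.0
```

```bash
cat > chk.py <<'E'
from h import *
th=np.radians(-6.6); R=np.array([[np.cos(th),-np.sin(th)],[np.sin(th),np.cos(th)]])
for n,box,mc in (('top',(338,201,349,213),(524.1,-9.4)),('side',(334,204,347,215),(525.3,-10.3))):
    f=grab(n); np.save(n+'4.npy',f,allow_pickle=True); sp=spot(f,box,.016)
    s=blob(f,0,14,{'top':(325,195,368,240),'side':(325,195,385,235)}[n])
    print(n,'spot',sp,'offset',np.round(R.T@(sp-mc)-[22,8],2),rect(f,s,.016))
    Q=(onz(f,s,.016)[:,:2]*1000-mc)@R
    for k in (0,1):
        o=Q[:,1-k]; w=abs(o-np.median(o))<(18,30)[k]; v=Q[w,k]; v0=v.mean(); a,b=v[v>v0],v[v<v0]; print('  edges',k,np.round([np.median(b),np.median(a)],1), 'slopes', [round(np.degrees(np.arctan(np.polyfit(o[w][h],v[h],1)[0])),1) for h in (v>v0,v<v0)])
E
python3 chk.py; python3 -c "
from h import *
need(.5683,.2153,.096,10.7)"
```

```text
top spot [547.   -3.9] offset [0.12 0.1 ] [524.1  -8.6  86.7  53.8  -7. ]
  edges 0 [-42.4  42.1] slopes [np.float64(0.5), np.float64(0.5)]
  edges 1 [-24.7  26.3] slopes [np.float64(0.1), np.float64(-0.0)]
side spot [549.2  -4.7] offset [1.1  0.31] [ 5.254e+02 -5.000e-01  8.990e+01  7.190e+01 -6.900e+00]
  edges 0 [-44.2  42.7] slopes [np.float64(-1.8), np.float64(1.2)]
  edges 1 [-24.1  43.9] slopes [np.float64(-1.4), np.float64(-0.2)]
tcp [570.5 213.4 203.8] yaw 10.46 tilt [-0.02 -0.01] f [-0.6   0.79 -0.29] t 13.87 gap 93.7
need dxyz [-0.059 -0.075  3.594] rz -0.04
```

>>> jog_arm:
  commands:
    - {"dx": -0.06,"dy": -0.075,"dz": 0.6,"rx": 0,"ry": 0,"rz": -0.04}
    - {"dx": 0,"dy": 0,"dz": 0.7,"rx": 0,"ry": 0,"rz": 0}
    - {"dx": 0,"dy": 0,"dz": 0.7,"rx": 0,"ry": 0,"rz": 0}
    - {"dx": 0,"dy": 0,"dz": 0.7,"rx": 0,"ry": 0,"rz": 0}
    - {"dx": 0,"dy": 0,"dz": 0.5,"rx": 0,"ry": 0,"rz": 0}
    - {"dx": 0,"dy": 0,"dz": 0.39,"rx": 0,"ry": 0,"rz": 0}
    - {"dx": 0,"dy": 0,"dz": 0,"rx": 0,"ry": 0,"rz": 0}
    - {"dx": 0,"dy": 0,"dz": 0,"rx": 0,"ry": 0,"rz": 0}
    - {"dx": 0,"dy": 0,"dz": 0,"rx": 0,"ry": 0,"rz": 0}
    - {"dx": 0,"dy": 0,"dz": 0,"rx": 0,"ry": 0,"rz": 0}

```text
time_s: 14.7
tcp_pos: [0.5689, 0.2157, 0.0974]
orientation: [[0.982, 0.188, 0.001], [0.188, -0.982, 0.001], [0.002, -0.0, -1.0]]
ft_force: [0.2, 0.2, -0.0]
finger_gap: 0.998
finger_force: 0.0
```

>>> jog_arm:
  commands:
    - {"dx": 0,"dy": 0,"dz": 0,"rx": 0,"ry": 0,"rz": 0}
    - {"dx": 0,"dy": 0,"dz": 0,"rx": 0,"ry": 0,"rz": 0}
    - {"dx": 0,"dy": 0,"dz": 0,"rx": 0,"ry": 0,"rz": 0}
    - {"dx": 0,"dy": 0,"dz": 0,"rx": 0,"ry": 0,"rz": 0}
    - {"dx": 0,"dy": 0,"dz": 0,"rx": 0,"ry": 0,"rz": 0}
    - {"dx": 0,"dy": 0,"dz": 0,"rx": 0,"ry": 0,"rz": 0}
    - {"dx": 0,"dy": 0,"dz": 0,"rx": 0,"ry": 0,"rz": 0}
    - {"dx": 0,"dy": 0,"dz": 0,"rx": 0,"ry": 0,"rz": 0}
    - {"dx": 0,"dy": 0,"dz": 0,"rx": 0,"ry": 0,"rz": 0}
    - {"dx": 0,"dy": 0,"dz": 0,"rx": 0,"ry": 0,"rz": 0}
  hand: -1
  force: 30

```text
time_s: 15.53
tcp_pos: [0.5684, 0.2155, 0.0962]
orientation: [[0.982, 0.188, -0.0], [0.188, -0.982, 0.0], [-0.0, -0.0, -1.0]]
ft_force: [-0.1, -0.2, -0.2]
finger_gap: 0.324
finger_force: 0.0
```

```bash
python3 -c "
from h import *
need(.5683,.2153,.17,10.7)
f=grab('side'); g=cv2.resize(f['pixels'][160:300,250:400,::-1],(600,560)); cv2.imwrite('pics/g5.png',g)"
```

```text
tcp [568.4 215.5  96.2] yaw 10.86 tilt [-0.  0.] f [-0.07 -0.21 -0.23] t 15.53 gap 30.5
need dxyz [-0.003  0.006 -2.459] rz 0.027
```

View pics/g5.png

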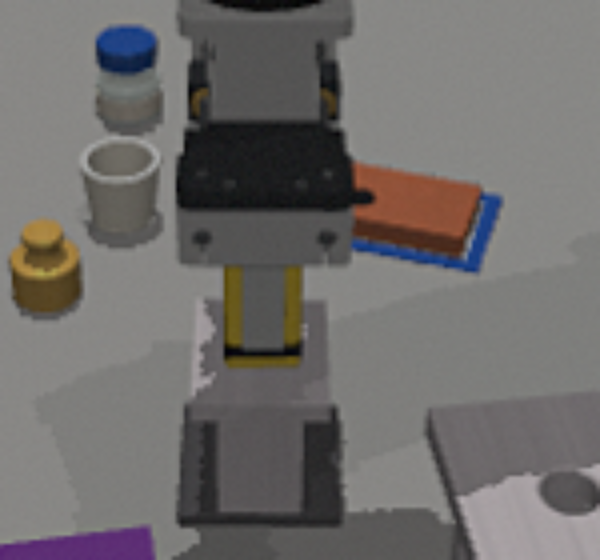

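The picture shows the fingers straddling the yellow handle, centred along its width, but not yet shut (gap 30 mm). Let them close further.

>>> jog_arm:
  commands:
    - {"dx": 0,"dy": 0,"dz": 0,"rx": 0,"ry": 0,"rz": 0}
    - {"dx": 0,"dy": 0,"dz": 0,"rx": 0,"ry": 0,"rz": 0}
    - {"dx": 0,"dy": 0,"dz": 0,"rx": 0,"ry": 0,"rz": 0}
    - {"dx": 0,"dy": 0,"dz": 0,"rx": 0,"ry": 0,"rz": 0}
    - {"dx": 0,"dy": 0,"dz": 0,"rx": 0,"ry": 0,"rz": 0}

```text
time_s: 16.0
tcp_pos: [0.5683, 0.2154, 0.0962]
orientation: [[0.982, 0.188, -0.0], [0.188, -0.982, -0.0], [-0.0, 0.0, -1.0]]
ft_force: [0.3, -0.2, 0.1]
finger_gap: 0.276
finger_force: 29.9
```

```bash
python3 -c "
from h import *
need(.5683,.2153,.17,10.7)"
```

```text
tcp [568.3 215.4  96.2] yaw 10.86 tilt [-0.01 -0.  ] f [ 0.29 -0.16  0.05] t 16.0 gap 26.0
need dxyz [-2.00e-03  4.00e-03 -2.46e+00] rz 0.026
```

>>> jog_arm:
  commands:
    - {"dx": 0,"dy": 0,"dz": -0.2,"rx": 0,"ry": 0,"rz": 0}
    - {"dx": 0,"dy": 0,"dz": -0.4,"rx": 0,"ry": 0,"rz": 0}
    - {"dx": 0,"dy": 0,"dz": -0.5,"rx": 0,"ry": 0,"rz": 0}
    - {"dx": 0,"dy": 0,"dz": -0.5,"rx": 0,"ry": 0,"rz": 0}
    - {"dx": 0,"dy": 0,"dz": -0.5,"rx": 0,"ry": 0,"rz": 0}
    - {"dx": 0,"dy": 0,"dz": -0.4,"rx": 0,"ry": 0,"rz": 0}
    - {"dx": 0,"dy": 0,"dz": -0.2,"rx": 0,"ry": 0,"rz": 0}
    - {"dx": 0,"dy": 0,"dz": 0,"rx": 0,"ry": 0,"rz": 0}
    - {"dx": 0,"dy": 0,"dz": 0,"rx": 0,"ry": 0,"rz": 0}

```text
time_s: 16.75
tcp_pos: [0.5683, 0.2155, 0.1772]
orientation: [[0.982, 0.188, 0.0], [0.188, -0.982, 0.0], [0.0, -0.0, -1.0]]
ft_force: [-0.7, 0.6, -1.4]
finger_gap: 0.279
finger_force: 29.9
```

```bash
python3 -c "
from h import *
need(.5479,-.0045,.176,10.86)
f=grab('side'); cv2.imwrite('pics/g6.png',cv2.resize(f['pixels'][130:290,230:410,::-1],(675,600)))"
```

```text
tcp [568.3 215.5 177.2] yaw 10.86 tilt [0.01 0.  ] f [-0.71  0.56 -1.45] t 16.75 gap 26.2
need dxyz [-2.049  7.073  0.041] rz -0.0
```

View pics/g6.png

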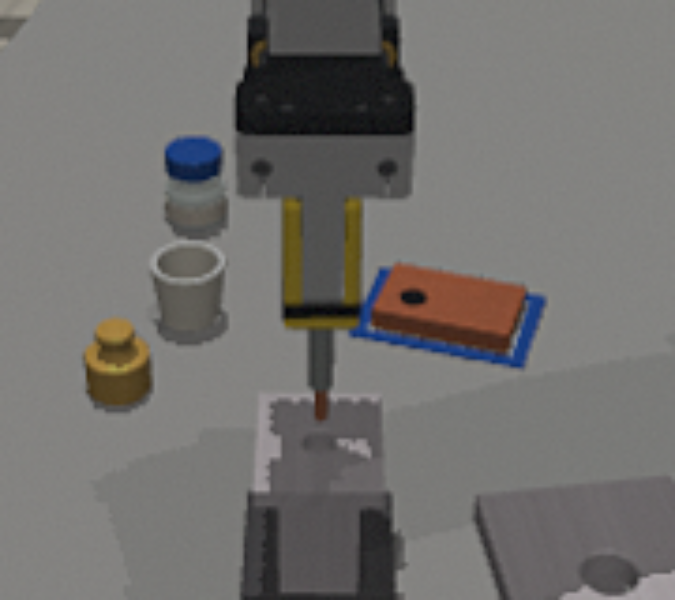

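The probe is clear of the stand and hanging straight, with the copper tip at (320,418) above the hole. Slab, crucible, jar and weight are undisturbed.

>>> jog_arm:
  commands:
    - {"dx": -0.1,"dy": 0.35,"dz": 0,"rx": 0,"ry": 0,"rz": 0}
    - {"dx": -0.2,"dy": 0.7,"dz": 0,"rx": 0,"ry": 0,"rz": 0}
    - {"dx": -0.25,"dy": 0.86,"dz": 0,"rx": 0,"ry": 0,"rz": 0}
    - {"dx": -0.25,"dy": 0.86,"dz": 0,"rx": 0,"ry": 0,"rz": 0}
    - {"dx": -0.25,"dy": 0.86,"dz": 0,"rx": 0,"ry": 0,"rz": 0}
    - {"dx": -0.25,"dy": 0.86,"dz": 0,"rx": 0,"ry": 0,"rz": 0}
    - {"dx": -0.25,"dy": 0.86,"dz": 0,"rx": 0,"ry": 0,"rz": 0}
    - {"dx": -0.25,"dy": 0.86,"dz": 0,"rx": 0,"ry": 0,"rz": 0}
    - {"dx": -0.18,"dy": 0.6,"dz": 0,"rx": 0,"ry": 0,"rz": 0}
    - {"dx": -0.07,"dy": 0.26,"dz": 0,"rx": 0,"ry": 0,"rz": 0}

```text
time_s: 17.63
tcp_pos: [0.547, -0.0082, 0.1766]
orientation: [[0.983, 0.185, -0.001], [0.185, -0.983, -0.001], [-0.001, 0.001, -1.0]]
ft_force: [-0.5, 0.5, -1.7]
finger_gap: 0.275
finger_force: 29.9
```

>>> jog_arm:
  commands:
    - {"dx": 0,"dy": 0,"dz": 0.4,"rx": 0,"ry": 0,"rz": 0}
    - {"dx": 0,"dy": 0,"dz": 0.6,"rx": 0,"ry": 0,"rz": 0}
    - {"dx": 0,"dy": 0,"dz": 0.6,"rx": 0,"ry": 0,"rz": 0}
    - {"dx": 0,"dy": 0,"dz": 0.4,"rx": 0,"ry": 0,"rz": 0}
    - {"dx": 0,"dy": 0,"dz": 0.2,"rx": 0,"ry": 0,"rz": 0}
    - {"dx": 0,"dy": 0,"dz": 0,"rx": 0,"ry": 0,"rz": 0}
    - {"dx": 0,"dy": 0,"dz": 0,"rx": 0,"ry": 0,"rz": 0}
    - {"dx": 0,"dy": 0,"dz": 0,"rx": 0,"ry": 0,"rz": 0}

```text
time_s: 18.3
tcp_pos: [0.5484, -0.0041, 0.1119]
orientation: [[0.982, 0.189, 0.001], [0.189, -0.982, 0.0], [0.001, 0.0, -1.0]]
ft_force: [0.1, 0.0, -1.1]
finger_gap: 0.276
finger_force: 29.9
```

```bash
python3 -c "
from h import *
need(.5479,-.0045,.0902,10.86)
f=grab('side'); np.save('side7.npy',f,allow_pickle=True); cv2.imwrite('pics/g7.png',cv2.resize(f['pixels'][150:240,310:400,::-1],(600,600),interpolation=cv2.INTER_CUBIC))"
```

```text
tcp [548.4  -4.1 111.9] yaw 10.88 tilt [0.06 0.01] f [ 0.07  0.04 -1.13] t 18.3 gap 26.0
need dxyz [-0.02   0.009  0.724] rz 0.003
```

View pics/g7.png

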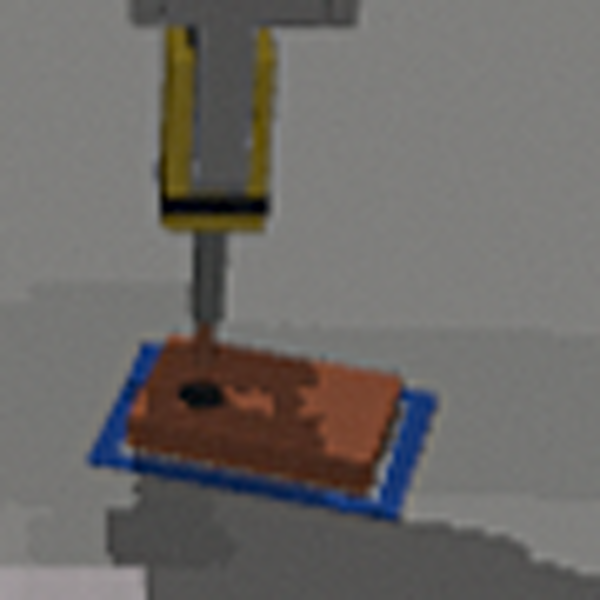

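The tip hangs just above the slab at crop (205,375), i.e. pixel (340.8,206.2). The spot lies below it at crop (201,395), i.e. (340.1,209.2). I'll check this numerically.

```bash
python3 -c "
from h import *
f=np.load('side7.npy',allow_pickle=True).item()
s=spot(f,(334,204,347,214),.016); print('spot now',s)
c=np.array([.5484,-.0041])
for z in (.0297,.0517,.0937): print(z,proj(f,[[*c,z]]), (proj(f,[[*c,z]])-[310,150])/.15)
print('spot proj px',proj(f,[[s[0]/1000,s[1]/1000,.016]]))
p=f['pixels'].astype(int)
for r in range(184,212,2): print(r,p[r,334:350].tolist() if r>=196 else p[r,334:350].sum(1).tolist())
"
```

```text
spot now [548.8  -6.8]
0.0297 [[340.0742509  204.59985539]] [[200.49500597 363.99903594]]
0.0517 [[340.4457301  196.98697874]] [[202.97153397 313.24652494]]
0.0937 [[341.17997755 181.89451807]] [[207.866517   212.63012048]]
spot proj px [[339.83522423 208.58364927]]
184 [341, 276, 234, 246, 237, 157, 173, 185, 184, 177, 211, 251, 239, 235, 232, 278]
186 [388, 381, 386, 401, 369, 183, 169, 190, 172, 206, 350, 404, 389, 386, 384, 385]
188 [381, 379, 378, 389, 359, 128, 178, 189, 168, 200, 343, 393, 372, 381, 384, 376]
190 [376, 378, 385, 388, 364, 126, 175, 189, 167, 236, 379, 385, 376, 377, 381, 376]
192 [364, 359, 363, 361, 303, 143, 177, 196, 155, 239, 404, 381, 379, 374, 379, 377]
194 [350, 350, 354, 356, 266, 146, 181, 182, 169, 260, 397, 380, 377, 376, 374, 376]
196 [[117, 118, 115], [118, 119, 116], [119, 119, 117], [116, 115, 113], [91, 91, 90], [46, 49, 46], [59, 61, 60], [61, 61, 61], [57, 58, 57], [88, 88, 87], [135, 133, 131], [128, 129, 126], [128, 127, 126], [126, 127, 125], [128, 127, 125], [128, 128, 126]]
198 [[118, 120, 117], [118, 120, 117], [118, 119, 117], [123, 12
[... 910 characters left out ...]
42, 26]]
206 [[79, 45, 28], [78, 45, 30], [81, 47, 35], [84, 50, 38], [84, 48, 35], [74, 45, 32], [72, 43, 31], [76, 41, 30], [88, 51, 38], [82, 47, 33], [85, 51, 37], [80, 45, 33], [80, 45, 32], [78, 43, 30], [80, 45, 32], [81, 49, 36]]
208 [[78, 46, 30], [77, 45, 30], [66, 39, 32], [21, 17, 17], [4, 12, 15], [15, 19, 23], [21, 20, 23], [15, 19, 19], [23, 18, 17], [76, 45, 34], [118, 65, 44], [74, 44, 32], [70, 39, 28], [89, 52, 40], [108, 60, 40], [72, 42, 30]]
210 [[78, 45, 33], [82, 48, 37], [89, 53, 40], [83, 50, 35], [19, 18, 15], [8, 15, 18], [14, 19, 21], [14, 13, 21], [17, 18, 19], [47, 29, 24], [81, 48, 33], [115, 66, 45], [138, 80, 54], [136, 76, 54], [134, 78, 55], [135, 76, 53]]
```

Tip and shank columns match the tool prediction to within 0.5 px, so the tip is within about 1 mm of the spot centre. Next I lower slowly.

>>> jog_arm:
  commands:
    - {"dx": -0.01,"dy": 0.01,"dz": 0.15,"rx": 0,"ry": 0,"rz": 0}
    - {"dx": 0,"dy": 0,"dz": 0.15,"rx": 0,"ry": 0,"rz": 0}
    - {"dx": 0,"dy": 0,"dz": 0.1,"rx": 0,"ry": 0,"rz": 0}
    - {"dx": 0,"dy": 0,"dz": 0.05,"rx": 0,"ry": 0,"rz": 0}
    - {"dx": 0,"dy": 0,"dz": 0.05,"rx": 0,"ry": 0,"rz": 0}
    - {"dx": 0,"dy": 0,"dz": 0.05,"rx": 0,"ry": 0,"rz": 0}
    - {"dx": 0,"dy": 0,"dz": 0.05,"rx": 0,"ry": 0,"rz": 0}
    - {"dx": 0,"dy": 0,"dz": 0,"rx": 0,"ry": 0,"rz": 0}
    - {"dx": 0,"dy": 0,"dz": 0,"rx": 0,"ry": 0,"rz": 0}
    - {"dx": 0,"dy": 0,"dz": 0,"rx": 0,"ry": 0,"rz": 0}

```text
time_s: 19.18
tcp_pos: [0.5476, -0.0048, 0.0933]
orientation: [[0.982, 0.188, -0.0], [0.188, -0.982, 0.0], [-0.0, -0.0, -1.0]]
ft_force: [-1.9, 0.2, 0.5]
finger_gap: 0.28
finger_force: 29.9
```

```bash
python3 -c "
from h import *
need(.5482,-.0045,.0902,10.86)
import time
fs=[]
for i in range(6): bot.grab_frame('side'); fs.append(bot.state()['ft_force'])
print(np.round(np.mean(fs,0),2),np.round(np.std(fs,0),2))"
```

```text
tcp [547.6  -4.8  93.3] yaw 10.86 tilt [-0.01  0.  ] f [-1.91  0.21  0.5 ] t 19.18 gap 26.3
need dxyz [ 0.021 -0.005  0.103] rz -0.001
[-1.96 -0.64  1.24] [0.48 0.59 0.54]
```

>>> jog_arm:
  commands:
    - {"dx": 0,"dy": 0,"dz": 0.05,"rx": 0,"ry": 0,"rz": 0}
    - {"dx": 0,"dy": 0,"dz": 0.05,"rx": 0,"ry": 0,"rz": 0}
    - {"dx": 0,"dy": 0,"dz": 0,"rx": 0,"ry": 0,"rz": 0}
    - {"dx": 0,"dy": 0,"dz": 0,"rx": 0,"ry": 0,"rz": 0}
    - {"dx": 0,"dy": 0,"dz": 0,"rx": 0,"ry": 0,"rz": 0}

```text
time_s: 19.9
tcp_pos: [0.5478, -0.0047, 0.0903]
orientation: [[0.982, 0.188, 0.0], [0.188, -0.982, 0.0], [0.0, -0.0, -1.0]]
ft_force: [-1.5, -1.1, 2.7]
finger_gap: 0.272
finger_force: 29.9
```

```bash
python3 -c "
from h import *
fs=[]
for i in range(8): f=grab('side'); fs.append(bot.state()['ft_force'])
need(.5482,-.0045,.0902,10.86)
print(np.round(np.mean(fs,0),2),np.round(np.std(fs,0),2))
a=f['pixels'][150:240,310:400,::-1]; cv2.imwrite('pics/g8.png',cv2.resize(a,(600,600),interpolation=cv2.INTER_CUBIC))"
```

```text
tcp [547.7  -4.7  90.3] yaw 10.86 tilt [0.01 0.01] f [-1.   -0.38  0.88] t 20.3 gap 25.6
need dxyz [ 0.016 -0.004  0.003] rz -0.0
[-0.79 -0.46  1.54] [0.27 0.37 0.58]
```

View pics/g8.png

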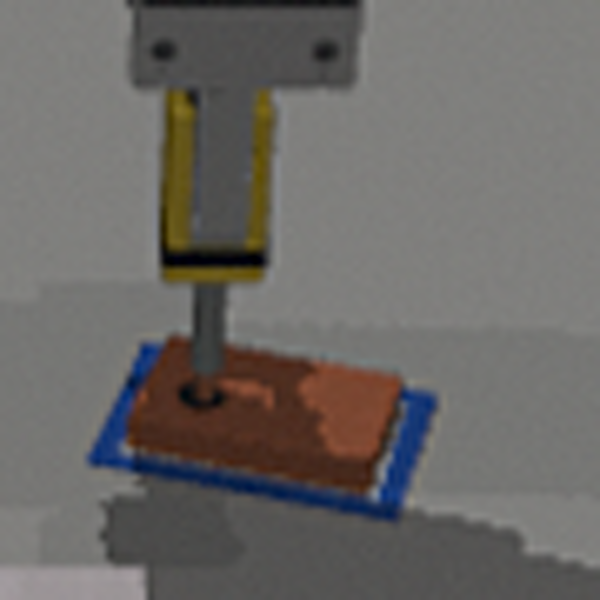

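The copper tip sits on the black spot at crop (205,392), against a spot centre of about (202,396). The probe is upright and the slab unmoved. TCP height and force both point to about half travel (7–8 mm).

```bash
python3 -c "
from cell import bot
print(bot.hand_in())"
```

```text
the job is handed in; nothing more can be done
None
```

I slid the slab onto the mat, centred to about 1 mm and square to about 1°. The arm is now holding the probe upright on the black spot with its tip pushed in about half way (7–8 mm of 16 mm). The crucible, weight and jar stayed where they were, and I handed the job in at about 20 s; no verdict came back.

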